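# Hold the incubator lid at the inspection angle

## Task

On the blue bench-top incubator, turn the brass wing nut anticlockwise by hand until its tongue lies along the front of the white lid, clear of it. Then lift the lid by its steel handle until its side edge lines up with the red angle pointer, and finish while holding it there in the gripper, still, as nothing else keeps it open. Leave the red pointer as it is set and the bottle, dishes and tip rack where they stand.

Things in the scene. Friction and masses are not known exactly. Their poses are not given: they have to be found in the camera images.
- incubator: Fixed incubator, blue with black top, 260 (its x) by 320 (its y) by 100 mm high; origin at the centre of its underside, x towards its back, y to its left, z up. Random place and yaw. In this frame: lid hinge line parallel to y at x = 115, z = 100 mm; wing nut's upright axis at x = -95, y = 85 mm; pointer and a look-only arc with ticks at the right side, y about -140 mm.
- lid (a joint): Angle of the white lid (180 mm from hinge to front edge, 230 mm wide, 16 mm thick, top at 116 mm above the bench when shut, about 0.45 kg): 0 = shut and level, grows as its front edge rises, 1.5 = stop. Almost no friction: it falls shut when let go. While the nut's tongue lies over its front edge it is truly locked.
- lid_handle (a point): Middle of the lid's handle (its bar: lid_c1): round steel bar, 12 mm thick, 90 mm long, parallel to the hinge line, on a 10 mm post at each end. With the lid shut it is 156 mm above the bench (40 mm above the lid), 150 mm in front of the hinge line, at y = -30 mm in the incubator's frame. Turns with the lid; y along the bar, z square to the lid. The bar can turn between gripping fingers.
- lid_edge (a point): Point on the lid's right (-y) side face, marked by a black stripe, 150 mm from the hinge line, at mid thickness; axes as the lid's (x along the lid towards the hinge).
- wing (a joint): Turn of the brass wing nut: 0 = tongue points straight back over the lid, grows anticlockwise seen from above, 1.6 = stop. From 1.1 on the tongue is clear of the lid; at 1.57 it lies along the lid's front edge, pointing to the incubator's left. Starts between 0 and 0.25, has light friction (0.06 N m), stays where it is left and does not rise as it turns.
- wing_grip (a point): Middle of the nut's upright wing, on its axis, 158 mm above the bench: a flat blade 46 mm long, 12 mm thick, 30 mm high (143 to 173 mm above the bench). The blade lies in line with the tongue; x runs along both, towards the tongue's tip. The tongue is 14 mm wide, reaches 50 mm from the axis, and its top is 126 mm above the bench.
- pointer (a joint): Angle of the red pointer, in the same terms as the lid's: 0 = level, pivots about the same hinge line. Set at random between 0.5 and 0.9; the lid is to be held at this same angle. It stays where it is unless knocked.
- pointer_tip (a point): Tip of the red pointer: a flat red bar 4 mm thick, 8 mm high, reaching 145 mm from the hinge line, at y = -138 mm in the incubator's frame (23 mm outside the lid's right side); x runs along the pointer towards the hinge.
- medium: Amber bottle with a blue cap, 64 mm diameter, 140 mm tall, loose, standing to the left of the incubator; origin at the centre of its base. To be left alone.
- dishes: Stack of two clear dishes with a white lid, 91 mm diameter, 29 mm high, loose, to the left of the incubator; origin at the centre of its base. To be left alone.
- tiprack: Pipette-tip rack, blue with a clear cover, 122 by 82 by 58 mm high, loose, to the right of the incubator; origin at the centre of its base. To be left alone.

How it is judged:
By the outcome, as a careful person would: the job done as asked, in the order asked, and still so for the second after the job is handed in, while the arm keeps its last pose, push and grip.
It also fails if it takes over 48 s, if anything falls off the work surface, if the arm or the gripper's body presses on something with over 40 N, if the wrist force passes 120 N, or if a joint passes its speed limit or range.

## Robot

A 6-joint arm with a two-finger parallel gripper is mounted at the origin on the work surface. World frame = base frame: x ahead of the robot, y to its left, z up, the work surface at z = 0. Lengths are in m, angles in rad, forces in N, time in s.
With the tool pointing down it reaches from about 0.2 to 0.875 m from the base axis. Payload 3.4 kg.
Tool frame: the origin (TCP) lies on the front face of the gripper's body, between the roots of the fingers; the fingertips stand 97 mm ahead of it and the grasp point (between the pads) lies 78 mm ahead of it; y points along the fingers, x is the direction in which the jaws open and shut, and the axes are right-handed (so a half turn about y gives the same grasp; the last joint's range is limited). The gripper opens to 94 mm and grips with 3 to 60 N. Pads are 16 mm wide; open, the fingers measure 119 mm over their backs; the gripper's body (75 mm by 177 mm) begins 78 mm behind the grasp point.
Start: joints at [-1.248, 0.276, 1.505, -0, 1.361, -0.121], TCP at [0.247, -0.519, 0.303] pointing down, gripper open.
Joint ranges: [-2.89, 2.89], [-0.75, 2.08], [0.22, 2.7], [-1.18, 4.32], [0.11, 2.71], [-2.7, 2.7]. Speed limits (rad/s): [2.57, 2.57, 3.14, 3.14, 3.14, 3.14].

## Interface

Orientations are given as a 3x3 rotation matrix whose columns are the frame's x, y, z axes.
In Python, from rig import manip, optics, workorder gives the robot as it stands.
- The arm moves only by the tool arm_command, never from a script. Its argument "rows" is a list of rows, each a list of 3 entries, a list of its own where there are three numbers: the shift along the world's x, y, z in mm, then the turn, a rotation vector about the world's x, y, z in degrees, then the finger opening in mm, from 0 to 94. In form: [[[x, y, z], [ax, ay, az], grip], ...]. A call has 1 to 5 rows; each row is the pose to reach, as a shift and turn from the pose commanded when the call began; what a row does not reach only later rows make up. A row lasts 1/8 s, in which the tool goes at most 62.5 mm and 10.7 degrees, less where a joint would pass 70% of its speed; a pose out of reach is approached as far as the arm can. A call with a gripper value outside its range is refused whole. The fingers move at their own pace and stop on an object; "grip_force" is the grip in N (left out, the last holds). Time passes only in rows, so rows that repeat a pose let the fingers close. It gives the time, the measured TCP pose, the force and the opening at its end, in the units of the state.
- manip.read_state(): the state, without advancing time (a new reading comes with each control period).
- optics.grab_frame(name): name is "scene" or "top" or "wrist"; returns a dict with "pixels" (384x512x3 uint8, red, green, blue), "z_map" (384x512 float32, m along the optical axis (not along the pixel's ray), 0 where there is no reading), "fx", "fy", "cx", "cy" (pixels), "world_from_camera" (4x4, takes a point from camera to world coordinates). Camera axes: x right, y down, z forward; pixel columns grow to the right and rows downward; lengths in m; the calibration is good to about 2 mm. A picture is of the moment at which its call begins.
- workorder.hand_in(): hands the job in, once; it reports no verdict.
The state is a dict: "t": time; "joint_pos": joint angles; "joint_velocities": joint speeds; "effort": joint torques, N m; "ee_pos": TCP position; "eef_rot": TCP orientation; "force": force on the tool from outside, world axes, zero at the start; "moment": the same for the moment, N m; "opening": finger opening in m.
Only numpy, scipy, OpenCV 4.12 (cv2) and the standard library are available. Lean on these libraries where they do the work, as an engineer would, in place of code of your own. Each camera call takes 0.05 s, during which the arm holds its last target.

## Working session

There is one attempt and no reset: what is moved stays moved. The work goes in short steps, Python scripts to look and compute and a tool call to move; the robot and the scene stay as the last step left them, time stands still between calls to the robot, and variables do not carry over. Pictures are saved under pics/ and viewed, and the job is handed in when it is done.

Besides the shell and the picture viewer there is one more tool, called after ">>>" by a JSON object that holds its "fn" and its "kwargs". arm_command: Moves the arm, as the interface text tells. Its arguments: {"type":"object","properties":{"rows":{"type":"array","items":{"type":"array"}},"grip_force":{"type":"number"}},"required":["rows"]}

```bash
ls; mkdir -p pics; cat > h.py <<'E'
import numpy as np, cv2
from rig import manip, optics, workorder
def grab(n,fn=None):
    f=optics.grab_frame(n)
    if fn: cv2.imwrite('pics/'+fn,cv2.cvtColor(f['pixels'],cv2.COLOR_RGB2BGR))
    return f
def cloud(f):
    z=f['z_map']; v,u=np.mgrid[:z.shape[0],:z.shape[1]]
    P=np.stack([(u-f['cx'])/f['fx']*z,(v-f['cy'])/f['fy']*z,z],-1)
    T=np.array(f['world_from_camera']); W=P@T[:3,:3].T+T[:3,3]
    W[z==0]=np.nan
    return W
E
python3 - <<'E'
from h import *
for n in ['scene','top']:
    f=grab(n,n+'1.png'); np.savez(n+'1.npz',**f); print(np.round(f['world_from_camera'],3),f['fx'])
print(manip.read_state())
E
```

```text
pics
[[ 0.114  0.762 -0.637  1.142]
 [ 0.993 -0.098  0.061 -0.019]
 [-0.016 -0.64  -0.768  0.793]
 [ 0.     0.     0.     1.   ]] 346.5787390387524
[[ 0.004 -0.995  0.099  0.481]
 [-0.999 -0.008 -0.036  0.056]
 [ 0.037 -0.099 -0.994  1.16 ]
 [ 0.     0.     0.     1.   ]] 421.138731931221
{'t': 0.1, 'joint_pos': array([-1.24798140e+00,  2.76542593e-01,  1.50595750e+00, -4.02398245e-05,
        1.36066960e+00, -1.21006123e-01]), 'joint_velocities': array([ 0.00044665,  0.00155212, -0.00458398, -0.00027515, -0.00165614,
       -0.00079757]), 'effort': array([ 1.06023479e-03, -4.05455303e+01, -2.37780100e+01,  7.04027759e-02,
        2.98888469e-02, -4.07346340e-05]), 'ee_pos': array([ 0.24677948, -0.51899284,  0.30190446]), 'eef_rot': array([[ 4.29400636e-01, -5.37618308e-04,  9.03113949e-01],
       [-9.03112744e-01,  1.48309634e-03,  4.29400946e-01],
       [-1.57025880e-03, -9.99998756e-01,  1.51312565e-04]]), 'force': array([-1.12846805,  0.09632586, -0.87929235]), 'moment': array([-0.01677979, -0.01803688,  0.04756655]), 'opening': 0.09385478293856245}
```

View images.

View pics/scene1.png

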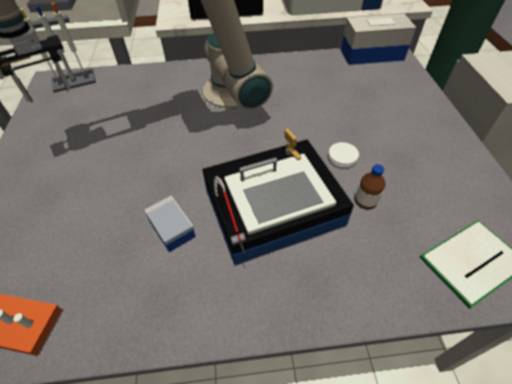

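View pics/top1.png

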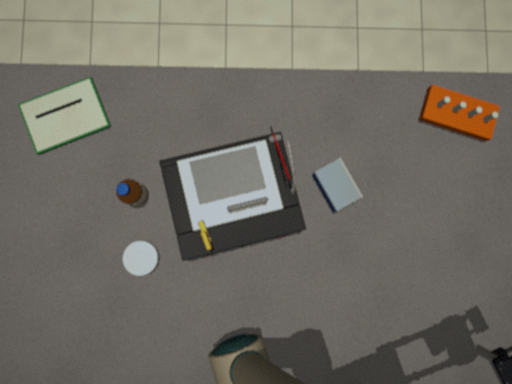

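```bash
cat > m.py <<'E'
from h import *
f=dict(np.load('top1.npz')); W=cloud(f); p=f['pixels'].astype(int); hsv=cv2.cvtColor(f['pixels'],cv2.COLOR_RGB2HSV)
T=f['world_from_camera']
def ray(u,v,z,f=f):
    T=f['world_from_camera'];d=T[:3,:3]@np.array([(u-f['cx'])/f['fx'],(v-f['cy'])/f['fy'],1]);return T[:3,3]+d*(z-T[2,3])/d[2]
R=(W[...,0]>.2)&(abs(W[...,1])<.4)&(W[...,0]<.85)
# body via depth: top black z ~0.1
m=R&(W[...,2]>.085)&(W[...,2]<.2)
n,l,s,c=cv2.connectedComponentsWithStats(m.astype(np.uint8))
for i in range(1,n):
    if s[i,4]>60: print(s[i],c[i])
k=1+np.argmax(s[1:,4])
XY=np.array([ray(u,v,.1)[:2] for v,u in np.argwhere((l==k)&(W[...,2]<.125))])
r=cv2.minAreaRect((XY*1000).astype(np.float32)); print('top',r)
w=(l==k)&(p.sum(-1)>450)
XY=np.array([ray(u,v,.116)[:2] for v,u in np.argwhere((l==k)&(p.sum(-1)>270)&(abs(W[...,2]-.116)<.012)&(hsv[...,1]<60))])
print('lid',cv2.minAreaRect((XY*1000).astype(np.float32)))
y=(l==k)&(hsv[...,1]>120)&(hsv[...,0]>12)&(hsv[...,0]<35)&(p.sum(-1)>150)
print('brass',y.sum())
for lo,hi in [(.105,.13),(.135,.19)]:
    q=W[y&(W[...,2]>lo)&(W[...,2]<hi)]; print(lo,len(q),q.mean(0) if len(q) else '',q.max(0) if len(q) else '')
    if len(q)>3: print(cv2.minAreaRect((q[:,:2]*1000).astype(np.float32)))
h=(l==k)&(W[...,2]>.14)&(hsv[...,1]<80); q=W[h]; print('handle',len(q),q.mean(0),cv2.minAreaRect((q[:,:2]*1000).astype(np.float32)),np.median(q[:,2]))
E
python3 m.py
```

```text
[  159   126   147   134 12949] [231.72252684 194.8884856 ]
[116 179  25  24 474] [127.97046414 190.32911392]
[209 333  59  29 927] [238.50485437 345.72168285]
top ((586.8198852539062, 85.35689544677734), (277.2044982910156, 319.0897216796875), 14.364047050476074)
lid ((608.3923950195312, 72.36243438720703), (183.191650390625, 268.9947814941406), 14.355707168579102)
brass 193
0.105 47 [0.49464487 0.15308838 0.12530961] [0.50695642 0.1624895  0.12982424]
((490.5376281738281, 152.26821899414062), (37.89103317260742, 11.901418685913086), 26.968921661376953)
0.135 123 [0.46582672 0.14090821 0.16929111] [0.4873872  0.15312614 0.17652611]
((465.82904052734375, 141.02334594726562), (45.00153732299805, 13.873964309692383), 24.570100784301758)
handle 238 [0.55959648 0.02819955 0.16332319] ((565.4126586914062, 10.256523132324219), (34.13999557495117, 174.183349609375), 26.434627532958984) 0.16142389867416435
```

```bash
python3 - <<'E'
import cv2
a=cv2.imread('pics/top1.png')[120:270,110:370]; cv2.imwrite('pics/t1z.png',cv2.resize(a,None,fx=3,fy=3,interpolation=cv2.INTER_CUBIC))
a=cv2.imread('pics/scene1.png')[120:270,190:390]; cv2.imwrite('pics/s1z.png',cv2.resize(a,None,fx=4,fy=4,interpolation=cv2.INTER_CUBIC))
E
```

```text
(no output)
```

View pics/t1z.png

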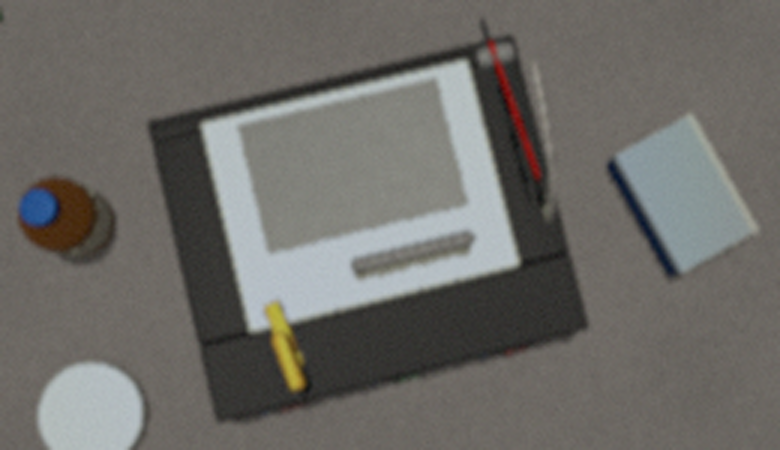

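View pics/s1z.png

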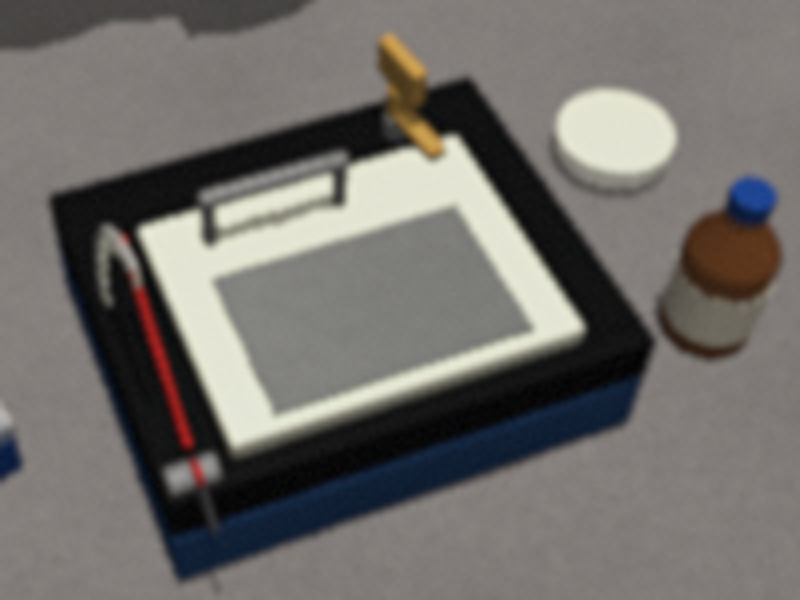

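```bash
cat > m2.py <<'E'
from m import ray,f,np,cv2,W,hsv,y
def fit(px,z,B):
    A=np.array([ray(110+u/3-.33,120+v/3-.33,z)[:2] for u,v in px]); B=np.array(B,float)/1000
    a=A.mean(0);b=B.mean(0);H=(B-b).T@(A-a); th=np.arctan2(H[0,1]-H[1,0],H[0,0]+H[1,1]); R=np.array([[np.cos(th),-np.sin(th)],[np.sin(th),np.cos(th)]])
    t=a-R@b; print('pose',t,np.degrees(th),'res mm',np.round(1000*(A-B@R.T-t),1).tolist()); return t,R
fit([(200,122),(470,58),(520,265),(248,332)],.116,[(115,115),(115,-115),(-65,-115),(-65,115)])
t,R=fit([(150,122),(512,38),(587,327),(217,420)],.100,[(130,160),(130,-160),(-130,-160),(-130,160)])
E
python3 m2.py | grep pose
```

```text
pose [0.577464   0.08296906] 14.02535602653528 res mm [[-1.0, 0.1], [0.2, -1.2], [0.7, 0.4], [0.1, 0.6]]
pose [0.57690103 0.08291759] 14.114499986596423 res mm [[-1.5, -2.8], [-3.4, 1.7], [2.3, 2.2], [2.5, -1.0]]
```

```bash
cat > ptr.py <<'E'
from h import *
import sys
t=np.array([.5772,.083]);th=np.radians(14.05)
R=np.array([[np.cos(th),-np.sin(th)],[np.sin(th),np.cos(th)]])
def inc(P): Q=P.copy(); Q[...,:2]=(P[...,:2]-t)@R; return Q*1000
def ptr(f,nm):
    W=inc(cloud(f)); p=f['pixels'].astype(int)
    m=(p[...,0]>1.8*p[...,1]+15)&(p[...,0]>1.8*p[...,2]+15)&(np.abs(W[...,1]+138)<25)&(abs(W[...,0])<180)&(W[...,2]>90)
    Q=W[m]; print(nm,len(Q))
    # ray vs hinge-plane: per pixel on-plane intersections
    T=np.array(f['world_from_camera']);v,u=np.nonzero(m)
    D=np.stack([(u-f['cx'])/f['fx'],(v-f['cy'])/f['fy'],np.ones(len(u))],-1)@T[:3,:3].T
    d=D.copy(); d[:,:2]=D[:,:2]@R; o=inc(T[:3,3])
    k=(-138-o[1])/d[:,1]; P=o+d*k[:,None]
    for n,A in (('depth',Q),('plane',P)):
        dx=115-A[:,0];dz=A[:,2]-100;r=np.hypot(dx,dz);g=(r>40)&(r<160)
        a=np.arctan2(dz,dx)[g]; vx,vy,x0,y0=cv2.fitLine(np.stack([A[:,0],A[:,2]],-1)[g].astype(np.float32),cv2.DIST_HUBER,0,.01,.01).ravel()
        print(n,'ang med',np.median(a),'line',np.arctan2(abs(vy),abs(vx)),'rmax',r.max(),'ymed',np.median(A[:,1]))
if __name__=='__main__':
    for n in ('top','scene'): ptr(dict(np.load(n+'1.npz')),n)
E
python3 ptr.py
```

```text
top 130
depth ang med 0.6658143037551717 line 0.6262907 rmax 145.17402040211888 ymed -137.9791828150282
plane ang med 0.6439452875161662 line 0.651216 rmax 149.17592012757476 ymed -138.0
scene 185
depth ang med 0.008482817782465426 line 0.5501614 rmax 138.95464322461672 ymed -135.9016008766731
plane ang med 0.8165337461635087 line 0.06909897 rmax 113.81112347214248 ymed -138.0
```

>>> {"fn": "arm_command", "kwargs": {"rows": [[[18,55,0],[0,0,0],60],[[36,110,0],[0,0,0],60],[[54,165,0],[0,0,0],60],[[72,220,0],[0,0,0],60],[[90,275,0],[0,0,0],60]], "grip_force": 20}}

```text
t: 0.72
ee_pos: [0.337, -0.2425, 0.3025]
eef_rot: [[0.429, 0.0, 0.903], [-0.903, 0.0, 0.429], [-0.0, -1.0, 0.0]]
force: [0.7, -0.3, 0.0]
opening: 0.0601
```

>>> {"fn": "arm_command", "kwargs": {"rows": [[[18,55,0],[0,0,0],60],[[36,110,0],[0,0,0],60],[[54,165,0],[0,0,0],60],[[72,220,0],[0,0,0],60],[[90,275,0],[0,0,0],60]]}}

```text
t: 1.35
ee_pos: [0.427, 0.0326, 0.3026]
eef_rot: [[0.429, 0.0, 0.903], [-0.903, -0.0, 0.429], [0.0, -1.0, 0.0]]
force: [0.8, -0.4, -0.1]
opening: 0.0601
```

>>> {"fn": "arm_command", "kwargs": {"rows": [[[19,55,0],[0,0,0],60],[[38,111,0],[0,0,-0.5],60],[[38,111,0],[0,0,-0.5],60],[[38,111,0],[0,0,-0.5],60]]}}

```text
t: 1.85
ee_pos: [0.4643, 0.1413, 0.3022]
eef_rot: [[0.422, -0.002, 0.906], [-0.906, -0.001, 0.422], [0.0, -1.0, -0.002]]
force: [0.5, -0.2, 0.4]
opening: 0.0597
```

```bash
python3 - <<'E'
from h import *
s=manip.read_state(); print(s['t'],s['ee_pos'],s['eef_rot'],s['joint_pos'],s['opening'])
f=grab('wrist','w1.png'); np.savez('w1.npz',**f); print(f['world_from_camera'])
E
```

```text
1.85 [0.46429783 0.14132201 0.30216881] [[ 4.22308196e-01 -1.62284759e-03  9.06450856e-01]
 [-9.06452203e-01 -1.23862625e-03  4.22306606e-01]
 [ 4.37414564e-04 -9.99997916e-01 -1.99411579e-03]] [ 1.52577340e-01  1.41431095e-01  1.68498232e+00 -1.00994628e-03
  1.31697161e+00  1.28763832e+00] 0.059740078863956214
[[ 0.42316352 -0.87250345 -0.24427518  0.53616116]
 [-0.90605206 -0.40704235 -0.1156987   0.1746904 ]
 [ 0.00151717  0.2702855  -0.96277902  0.3835303 ]
 [ 0.          0.          0.          1.        ]]
```

View pics/w1.png

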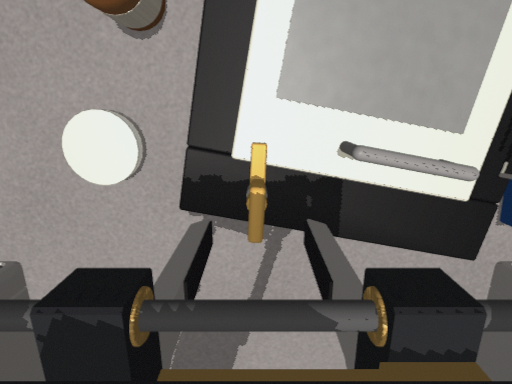

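The wrist view shows the brass nut (blade about (257,215), tongue tip (259,145)) centred between the fingertips (210 and 308), and the handle bar running (350,148)–(472,172).

```bash
python3 - <<'E'
from h import *
from ptr import inc
f=dict(np.load('w1.npz')); W=cloud(f); hsv=cv2.cvtColor(f['pixels'],cv2.COLOR_RGB2HSV)
b=(hsv[...,1]>120)&(hsv[...,0]>12)&(hsv[...,0]<35)&(W[...,0]<.56)&(W[...,0]>.4)
for lo,hi in((.11,.135),(.166,.19)):
    q=W[b&(W[...,2]>lo)&(W[...,2]<hi)]; print(len(q),np.median(q,0),cv2.minAreaRect((q[:,:2]*1000).astype(np.float32)))
h=(W[...,2]>.15)&(W[...,2]<.175)&~b&(W[...,0]>.5); q=W[h]; print('handle',len(q),np.median(q,0),cv2.minAreaRect((q[:,:2]*1000).astype(np.float32)))
q=W[(abs(W[...,2]-.116)<.006)&(hsv[...,1]<40)]; print(np.median(q[:,2]))
E
```

```text
541 [0.49483972 0.15501075 0.12492554] ((486.8355407714844, 151.61419677734375), (49.804569244384766, 17.88545799255371), 21.87985610961914)
850 [0.46641993 0.14337417 0.17211565] ((464.3450927734375, 142.644775390625), (45.29612731933594, 11.9229154586792), 22.25935173034668)
handle 1964 [0.55014929 0.04899767 0.16059054] ((550.2357177734375, 47.032806396484375), (11.921640396118164, 100.15416717529297), 14.429747581481934)
0.11636971359914891
```

>>> {"fn": "arm_command", "kwargs": {"rows": [[[0,1,-20],[0,0,-2.5],50],[[0,1,-45],[0,0,-2.5],50],[[0,1,-64],[0,0,-2.5],50],[[0,1,-64],[0,0,-2.5],20],[[0,1,-64],[0,0,-2.5],5]], "grip_force": 20}}

```text
t: 2.52
ee_pos: [0.4652, 0.1417, 0.2395]
eef_rot: [[0.38, 0.001, 0.925], [-0.925, -0.0, 0.38], [0.001, -1.0, 0.001]]
force: [0.8, 0.5, 0.6]
opening: 0.0333
```

>>> {"fn": "arm_command", "kwargs": {"rows": [[[0,0,0],[0,0,0],5],[[0,0,0],[0,0,0],5],[[0,0,0],[0,0,0],5]]}}

```text
t: 2.9
ee_pos: [0.4651, 0.143, 0.2395]
eef_rot: [[0.382, 0.001, 0.924], [-0.924, 0.001, 0.382], [-0.0, -1.0, 0.001]]
force: [-0.3, 1.3, 4.7]
opening: 0.0151
```

>>> {"fn": "arm_command", "kwargs": {"rows": [[[0,0,0],[0,0,0],5],[[0,0,0],[0,0,0],5]]}}

```text
t: 3.15
ee_pos: [0.4652, 0.143, 0.2394]
eef_rot: [[0.382, 0.001, 0.924], [-0.924, 0.001, 0.382], [0.0, -1.0, 0.001]]
force: [-0.7, 1.2, 5.0]
opening: 0.0153
```

```bash
python3 - <<'E'
from h import *
f=grab('wrist','w2.png'); s=manip.read_state(); print(s['opening'],s['force'])
E
```

```text
0.015567646165413174 [-0.79225898  1.62270332  5.77978328]
```

View pics/w2.png

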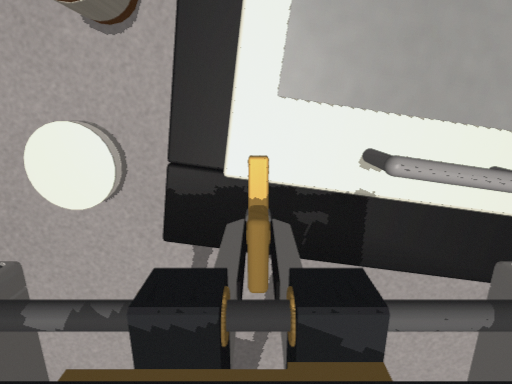

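The blade (258,250) sits between the closed fingers, tongue up at (259,180). Turning now.

>>> {"fn": "arm_command", "kwargs": {"rows": [[[0,0,0],[0,0,8],5],[[0,0,0],[0,0,16],5],[[0,0,0],[0,0,24],5],[[0,0,0],[0,0,32],5],[[0,0,0],[0,0,40],5]]}}

```text
t: 3.82
ee_pos: [0.4642, 0.1441, 0.2394]
eef_rot: [[0.888, -0.001, 0.459], [-0.459, 0.003, 0.888], [-0.003, -1.0, 0.002]]
force: [-3.4, 4.4, 7.6]
opening: 0.0149
```

```bash
python3 - <<'E'
from h import *
f=grab('wrist','w3.png'); s=manip.read_state(); print(s['opening'],s['force'],s['moment'],s['joint_pos'])
E
```

```text
0.015290676418027496 [-2.97923639  5.06033379  8.36313983] [ 0.77628012  0.59916728 -0.05354634] [0.15557628 0.18949134 1.78988091 0.00364498 1.16284982 0.62789495]
```

View pics/w3.png

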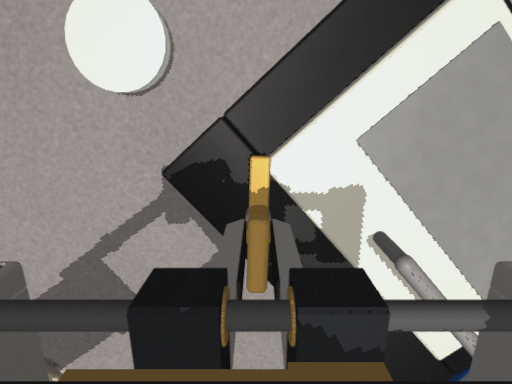

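The nut turns with the gripper (tongue tip (260,158), nearly off the lid corner). Continuing.

>>> {"fn": "arm_command", "kwargs": {"rows": [[[0,0,0],[0,0,8],5],[[0,0,0],[0,0,16],5],[[0,0,0],[0,0,25],5],[[0,0,0],[0,0,33],5],[[0,0,0],[0,0,41],5]]}}

```text
t: 4.5
ee_pos: [0.4627, 0.1442, 0.2393]
eef_rot: [[0.972, -0.005, -0.236], [0.236, 0.004, 0.972], [-0.004, -1.0, 0.005]]
force: [-7.3, 5.0, 9.5]
opening: 0.0152
```

>>> {"fn": "arm_command", "kwargs": {"rows": [[[0,0,0],[0,0,0],5],[[0,0,0],[0,0,0],60],[[0,0,0],[0,0,0],60],[[0,0,0],[0,0,0],60]]}}

```text
t: 5.0
ee_pos: [0.4651, 0.1424, 0.2384]
eef_rot: [[0.973, 0.0, -0.232], [0.232, -0.001, 0.973], [0.0, -1.0, -0.001]]
force: [0.1, -0.3, 0.2]
opening: 0.0418
```

>>> {"fn": "arm_command", "kwargs": {"rows": [[[0,0,35],[0,0,0],60],[[0,0,70],[0,0,0],60],[[0,0,70],[0,0,0],60]]}}

```text
t: 5.38
ee_pos: [0.4665, 0.1427, 0.3111]
eef_rot: [[0.973, 0.006, -0.232], [0.232, 0.001, 0.973], [0.006, -1.0, -0.001]]
force: [0.5, -0.0, -0.8]
opening: 0.0601
```

```bash
python3 - <<'E'
from h import *
f=grab('wrist','w4.png'); s=manip.read_state(); print(s['opening'],s['force'],s['ee_pos'],s['joint_pos'])
W=cloud(f); hsv=cv2.cvtColor(f['pixels'],cv2.COLOR_RGB2HSV)
b=(hsv[...,1]>120)&(hsv[...,0]>12)&(hsv[...,0]<35)&(W[...,0]<.56)&(W[...,0]>.38)
for lo,hi in((.11,.135),(.166,.19)):
    q=W[b&(W[...,2]>lo)&(W[...,2]<hi)]; print(len(q),np.median(q,0),cv2.minAreaRect((q[:,:2]*1000).astype(np.float32)))
grab('top','top2.png');np.savez('w4.npz',**f)
E
```

```text
0.05986329712954342 [ 0.04892204  0.7857882  -0.17696197] [0.46547492 0.14255961 0.30933442] [ 1.54336091e-01  1.37333093e-01  1.67178445e+00 -3.14745989e-04
  1.33005023e+00 -7.97884624e-02]
529 [0.4562397  0.17581061 0.12487075] ((458.1611328125, 168.0188446044922), (13.599956512451172, 47.38243103027344), 14.572042465209961)
797 [0.46312804 0.14451253 0.17216388] ((463.3055419921875, 142.71434020996094), (11.934409141540527, 45.435813903808594), 12.427970886230469)
```

View pics/w4.png

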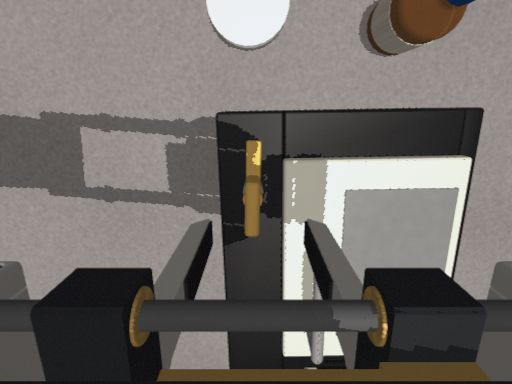

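Tongue now lies along the front edge: blade at 12.4–14.6° against the lid's 14.1°, tongue (255,155), clear of lid edge (column 285). Now to the handle.

>>> {"fn": "arm_command", "kwargs": {"rows": [[[28,-32,0],[0,0,0.7],60],[[57,-64,0],[0,0,0.7],60],[[85,-96,0],[0,0,0.7],60],[[85,-96,-20],[0,0,0.7],60],[[85,-96,-20],[0,0,0.7],60]]}}

```text
t: 6.1
ee_pos: [0.5486, 0.0462, 0.2855]
eef_rot: [[0.97, -0.007, -0.243], [0.243, 0.0, 0.97], [-0.007, -1.0, 0.002]]
force: [-0.8, -0.2, -0.1]
opening: 0.06
```

```bash
python3 - <<'E'
from h import *
f=grab('wrist','w5.png'); s=manip.read_state(); print(s['force'],s['ee_pos'],s['eef_rot'])
W=cloud(f)
h=(W[...,2]>.15)&(W[...,2]<.175)&(abs(W[...,0]-.55)<.04)&(abs(W[...,1]-.045)<.06); q=W[h]; print('handle',len(q),np.median(q,0),cv2.minAreaRect((q[:,:2]*1000).astype(np.float32)))
E
```

```text
[-0.31290257 -0.11160767  0.50722479] [0.54894594 0.04656868 0.28680603] [[ 9.69812038e-01 -4.36958526e-03 -2.43814515e-01]
 [ 2.43817742e-01  2.13469613e-04  9.69821047e-01]
 [-4.18566876e-03 -9.99990431e-01  1.27240781e-03]]
handle 1979 [0.54891048 0.05060438 0.16054863] ((549.7303466796875, 46.58939743041992), (11.913764953613281, 99.42603302001953), 14.589229583740234)
```

View pics/w5.png

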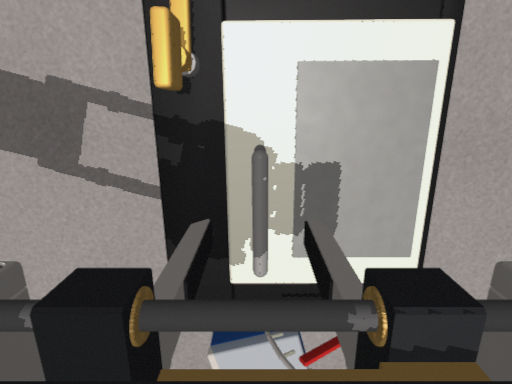

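Bar (260,150)–(260,270) is centred between the fingers (208, 310); descending.

>>> {"fn": "arm_command", "kwargs": {"rows": [[[0,0,-28],[0,0,0],60],[[0,0,-55],[0,0,0],60],[[0,0,-55],[0,0,0],40],[[0,0,-55],[0,0,0],5],[[0,0,-55],[0,0,0],5]], "grip_force": 25}}

```text
t: 6.78
ee_pos: [0.5506, 0.0468, 0.2351]
eef_rot: [[0.97, 0.003, -0.244], [0.244, -0.0, 0.97], [0.003, -1.0, -0.001]]
force: [0.1, 0.2, -0.7]
opening: 0.0332
```

>>> {"fn": "arm_command", "kwargs": {"rows": [[[0,0,0],[0,0,0],5],[[0,0,0],[0,0,0],5],[[0,0,0],[0,0,0],5]]}}

```text
t: 7.15
ee_pos: [0.5493, 0.0465, 0.2341]
eef_rot: [[0.97, -0.001, -0.244], [0.244, -0.001, 0.97], [-0.001, -1.0, -0.0]]
force: [-3.5, -0.8, 4.1]
opening: 0.0113
```

```bash
python3 - <<'E'
from h import *
f=grab('wrist','w6.png'); s=manip.read_state(); print(s['opening'],s['force'],s['ee_pos'],s['joint_pos'])
# arc: handle at (150,56-? ) from hinge
a=np.array([-.97,-.2425]) # away from hinge
r0=np.arctan2(56,150);L=np.hypot(150,56)
for th in np.arange(.05,.71,.05):
    ox=150-L*np.cos(th+r0); dz=L*np.sin(th+r0)-56; print(round(th,2),np.round([ox*.97,ox*.2425,dz],1))
E
```

```text
0.011488442452165862 [-4.04766413 -2.00485907  4.11198675] [0.54925283 0.04646393 0.23406772] [-4.15557794e-02  2.88428566e-01  1.66508231e+00 -5.81214903e-04
  1.18926483e+00 -2.88080364e-01]
0.05 [2.9 0.7 7.4]
0.1 [ 6.1  1.5 14.7]
0.15 [ 9.8  2.4 21.8]
0.2 [13.7  3.4 28.7]
0.25 [18.   4.5 35.4]
0.3 [22.6  5.6 41.8]
0.35 [27.4  6.9 48. ]
0.4 [32.6  8.2 54. ]
0.45 [38.1  9.5 59.7]
0.5 [43.9 11.  65.1]
0.55 [49.9 12.5 70.1]
0.6 [56.1 14.  74.9]
0.65 [62.5 15.6 79.4]
0.7 [69.2 17.3 83.5]
```

View pics/w6.png

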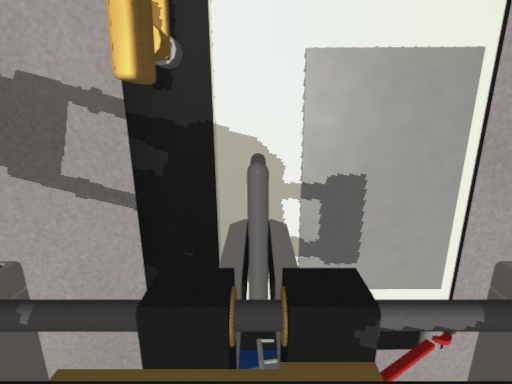

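Bar held (258,230) between closed fingers. Lifting along the arc.

>>> {"fn": "arm_command", "kwargs": {"rows": [[[3,1,7],[0,0,0],5],[[6,1.5,15],[0,0,0],5],[[10,2.5,22],[0,0,0],5],[[14,3.5,29],[0,0,0],5],[[18,4.5,35],[0,0,0],5]]}}

```text
t: 7.82
ee_pos: [0.5663, 0.0509, 0.2689]
eef_rot: [[0.97, -0.005, -0.244], [0.244, -0.001, 0.97], [-0.005, -1.0, 0.0]]
force: [-6.8, -3.8, 1.4]
opening: 0.0113
```

>>> {"fn": "arm_command", "kwargs": {"rows": [[[4.5,1,6.5],[0,0,0],5],[[9.5,2.5,13],[0,0,0],5],[[14.5,3.5,19],[0,0,0],5],[[20,5,24.5],[0,0,0],5],[[20,5,24.5],[0,0,0],5]]}}

```text
t: 8.45
ee_pos: [0.5861, 0.0559, 0.2946]
eef_rot: [[0.97, -0.004, -0.244], [0.244, -0.001, 0.97], [-0.005, -1.0, 0.0]]
force: [-8.1, -2.8, 6.0]
opening: 0.0113
```

```bash
python3 - <<'E'
from h import *
for n in('scene','top','wrist'):
    f=grab(n,n+'7.png');np.savez(n+'7.npz',**f)
s=manip.read_state(); print(s['t'],s['opening'],s['force'],s['moment'],s['ee_pos'],s['joint_pos'])
a=cv2.imread('pics/scene7.png')[100:270,160:390]; cv2.imwrite('pics/s7z.png',cv2.resize(a,None,fx=3,fy=3,interpolation=cv2.INTER_CUBIC))
E
```

```text
8.6 0.011117334580369741 [-8.55862571 -2.29571616  5.42455652] [-0.60760182  1.61701192  0.04204923] [0.58589329 0.05587478 0.29440262] [-2.25274549e-02  3.02915303e-01  1.48651182e+00 -1.19336887e-03
  1.35670811e+00 -2.69036999e-01]
```

View pics/s7z.png

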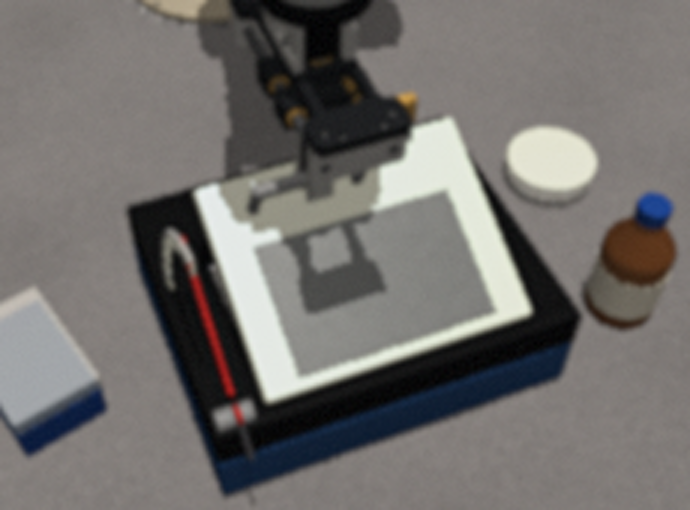

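View pics/wrist7.png

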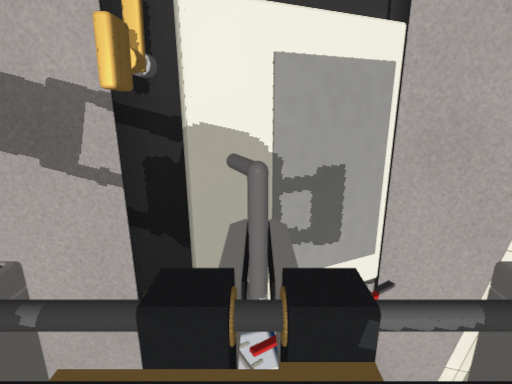

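View pics/top7.png

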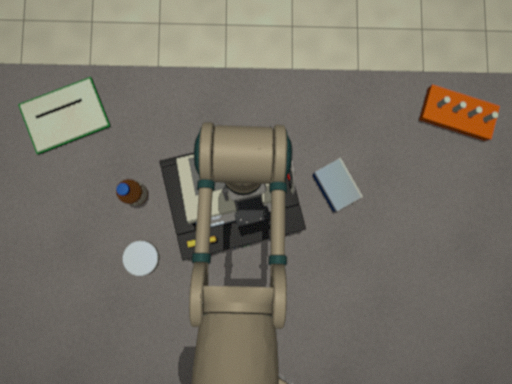

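The scene view shows the lid rising in the gripper, with pointer (190,270)–(235,390) untouched; the wrist sees red at (262,347). The top view is now mostly covered by the arm. Measuring lid and pointer.

```bash
cat > lid.py <<'E'
from ptr import *
def lid(f):
    W=inc(cloud(f)); p=f['pixels'].astype(int); sat=p.max(-1)-p.min(-1)
    m=(abs(W[...,1])<105)&(W[...,0]<105)&(W[...,0]>-90)&(W[...,2]>112)&(p.sum(-1)>200)&(sat<60)
    Q=W[m]; best=None; rng=np.random.default_rng(0)
    for _ in range(300):
        a=Q[rng.choice(len(Q),3)]; n=np.cross(a[1]-a[0],a[2]-a[0]); l=np.linalg.norm(n)
        if l<500: continue
        n/=l; g=abs((Q-a[0])@n)<2
        if best is None or g.sum()>best.sum(): best=g
    P=Q[best]; c=P.mean(0); n=np.linalg.svd(P-c,full_matrices=False)[2][2]; n*=np.sign(n[2])
    # top plane lies 16mm above the hinge
    d=n@(np.array([115,0,100.])-c)
    print('lid n',len(P),np.round(n,3),'ang',np.arctan2(n[0],n[2]),'hinge dist (exp -16)',d)
if __name__=='__main__':
    for n in sys.argv[1:]:
        f=dict(np.load(n+'.npz')); lid(f)
        try: ptr(f,n)
        except Exception as e: print(e)
E
python3 lid.py wrist7 scene7 w1
```

```text
lid n 42304 [0.411 0.007 0.912] ang 0.42360780983983354 hinge dist (exp -16) -17.355616983050332
wrist7 300
depth ang med 0.6353989827065256 line 0.62762845 rmax 145.16352664124884 ymed -135.59104892839747
plane ang med 0.6194509041563093 line 0.6694127 rmax 144.58475361169488 ymed -138.0
lid n 3907 [0.413 0.005 0.911] ang 0.4261061234766907 hinge dist (exp -16) -17.350792124241163
scene7 185
depth ang med 0.007372688712527326 line 0.5443068 rmax 138.93047356891333 ymed -135.90202733541383
plane ang med 0.8149943150086042 line 0.07262526 rmax 113.81112347214248 ymed -138.0
lid n 40127 [-0.012  0.001  1.   ] ang -0.012213269627998697 hinge dist (exp -16) -17.589874208195194
w1 0
OpenCV(4.12.0) /io/opencv/modules/imgproc/src/linefit.cpp:50: error: (-215:Assertion failed) count > 0 in function 'fitLine2D_wods'
```

```bash
python3 - <<'E'
from ptr import *
for n in ('scene1','top1','scene7','wrist7'):
    f=dict(np.load(n+'.npz')); W=inc(cloud(f)); p=f['pixels'].astype(int)
    m=(p[...,0]>1.8*p[...,1]+15)&(p[...,0]>1.8*p[...,2]+15)&(np.abs(W[...,1]+138)<30)&(abs(W[...,0])<180)&(W[...,2]>60)
    Q=W[m]; o=np.argsort(Q[:,0]); Q=Q[o]
    print(n,len(Q))
    for b in range(-10,130,10):
        g=(Q[:,0]>=b)&(Q[:,0]<b+10)
        if g.sum(): print(b,g.sum(),np.round(np.median(Q[g],0),1), round(np.arctan2(np.median(Q[g,2])-100,115-np.median(Q[g,0])),3),np.round(np.percentile(Q[g,2],[5,95])))
E
```

```text
scene1 185
-10 7 [  -4.6 -130.7   98.9] -0.009 [ 98. 100.]
0 7 [   7.1 -131.1   99. ] -0.01 [ 98. 101.]
10 6 [  14.1 -129.1   97.9] -0.021 [97. 99.]
20 8 [  24.5 -133.4   99. ] -0.011 [ 97. 144.]
30 17 [  35.7 -136.6  161.2] 0.657 [ 98. 167.]
40 15 [  45.5 -136.5  156.3] 0.681 [ 98. 160.]
50 22 [  54.9 -136.3  145.9] 0.652 [ 99. 156.]
60 19 [  65.7 -136.6  141.5] 0.699 [ 98. 147.]
70 17 [  75.1 -137.   136.3] 0.738 [ 98. 160.]
80 18 [  84.5 -136.6  129.7] 0.773 [ 97. 135.]
90 17 [  94.4 -137.2  122.5] 0.831 [ 98. 129.]
100 11 [ 104.6 -137.3  120.9] 1.107 [116. 123.]
110 3 [ 111.4 -137.4  114.9] 1.336 [106. 118.]
120 7 [ 126.  -137.6  112.8] 2.279 [110. 115.]
top1 130
-10 2 [  -1.4 -136.9  186.4] 0.639 [186. 187.]
0 11 [   5.  -138.1  183.8] 0.651 [ 98. 188.]
10 12 [  14.5 -138.9  175. ] 0.641 [100. 180.]
20 10 [  24.5 -137.7  169.9] 0.658 [101. 174.]
30 12 [  34.4 -138.6  163.9] 0.67 [ 99. 168.]
40 12 [  44.4 -139.1  156.2] 0.673 [ 98. 163.]
50 11 [  54.3 -138.   150.5] 0.694 [ 99. 156.]
60 13 [  64.9 -138.4  144. ] 0.721 [ 99. 148.]
70 12 [  75.2 -138.3  137.2] 0.752 [100. 142.]
80 
[... 443 characters left out ...]
136.6  161.9] 0.657 [ 97. 167.]
40 16 [  44.9 -136.4  154.6] 0.662 [ 98. 162.]
50 19 [  54.1 -136.1  147.9] 0.667 [ 99. 155.]
60 21 [  64.7 -136.4  142.4] 0.701 [ 98. 149.]
70 20 [  75.1 -136.7  134.8] 0.717 [ 98. 148.]
80 15 [  85.5 -136.8  130.9] 0.81 [ 99. 135.]
90 18 [  94.9 -136.9  124.3] 0.88 [ 99. 130.]
100 10 [ 105.3 -137.7  118.9] 1.097 [114. 123.]
110 3 [ 111.1 -137.2  113.3] 1.287 [106. 117.]
120 7 [ 125.  -137.4  111.2] 2.298 [109. 114.]
wrist7 300
-10 37 [  -1.2 -135.9  183.3] 0.622 [180. 186.]
0 127 [   4.5 -135.6  181.1] 0.633 [176. 186.]
10 96 [  13.5 -135.7  175.8] 0.641 [170. 180.]
110 1 [ 119.6 -134.3  114.4] 1.88 [114. 114.]
120 39 [ 123.3 -134.8  110.9] 2.224 [106. 114.]
```

```bash
cat > p2.py <<'E'
from ptr import *
from scipy.optimize import brentq
def p2(f,n):
    W=inc(cloud(f)); p=f['pixels'].astype(int)
    m=(p[...,0]>1.8*p[...,1]+15)&(p[...,0]>1.8*p[...,2]+15)&(np.abs(W[...,1]+138)<12)&(W[...,0]>-30)&(W[...,0]<135)&(W[...,2]>105)
    Q=W[m]
    A=Q[:,[0,2]].astype(np.float32); g=np.ones(len(A),bool)
    for _ in range(6):
        vx,vy,x0,y0=cv2.fitLine(A[g],cv2.DIST_HUBER,0,.01,.01).ravel(); r=(A[:,0]-x0)*-vy+(A[:,1]-y0)*vx; g=abs(r)<6
    th=np.arctan2(-vy,vx) if vx>0 else np.arctan2(vy,-vx)
    far=Q[Q[:,0]<30]
    e=[-np.sin(th)*(115-far[:,0])+np.cos(th)*(far[:,2]-100) for th in (.55,.575,.6,.625,.65)]
    print(n,g.sum(),'slope ang',round(float(th),4),'off at hinge',round(float((115-x0)*np.sin(th)+(y0-100)*np.cos(th)),1),'far-end offsets 5/50/95 (want 4..12) for .55 .575 .6 .625 .65:',[np.round(np.percentile(x,[5,50,95]),1).tolist() for x in e] if len(far) else '')
if __name__=='__main__':
    for n in ('scene1','top1','scene7','wrist7'): p2(dict(np.load(n+'.npz')),n)
E
python3 p2.py
```

```text
scene1 91 slope ang 0.552 off at hinge 57.6 far-end offsets 5/50/95 (want 4..12) for .55 .575 .6 .625 .65: [[12.9, 12.9, 12.9], [10.1, 10.1, 10.1], [7.4, 7.4, 7.4], [4.7, 4.7, 4.7], [1.9, 1.9, 1.9]]
top1 90 slope ang 0.5541 off at hinge 75.9 far-end offsets 5/50/95 (want 4..12) for .55 .575 .6 .625 .65: [[9.0, 13.5, 16.6], [6.0, 10.3, 13.2], [2.9, 6.9, 10.1], [-0.2, 3.7, 6.9], [-3.4, 0.8, 3.8]]
scene7 93 slope ang 0.5541 off at hinge 55.3 far-end offsets 5/50/95 (want 4..12) for .55 .575 .6 .625 .65: 
wrist7 299 slope ang 0.5318 off at hinge 106.6 far-end offsets 5/50/95 (want 4..12) for .55 .575 .6 .625 .65: [[7.3, 11.5, 13.9], [4.0, 8.2, 10.5], [0.9, 4.8, 7.3], [-2.4, 1.4, 4.0], [-5.8, -2.0, 0.7]]
```

>>> {"fn": "arm_command", "kwargs": {"rows": [[[5,1.2,5],[0,0,0],5],[[10,2.5,9],[0,0,0],5],[[14.5,3.6,13],[0,0,0],5],[[14.5,3.6,13],[0,0,0],5],[[14.5,3.6,13],[0,0,0],5]]}}

```text
t: 9.22
ee_pos: [0.6005, 0.0596, 0.3082]
eef_rot: [[0.97, -0.004, -0.244], [0.244, -0.001, 0.97], [-0.004, -1.0, 0.0]]
force: [-8.6, -2.4, 8.2]
opening: 0.0115
```

```bash
python3 - <<'E'
from lid import *; from p2 import p2
for n in('scene','wrist'):
    f=grab(n,n+'8.png');np.savez(n+'8.npz',**f); lid(f); p2(f,n)
s=manip.read_state(); print(s['t'],s['opening'],s['force'],s['ee_pos'])
a=cv2.imread('pics/scene8.png')[140:260,190:310]; cv2.imwrite('pics/s8z.png',cv2.resize(a,None,fx=5,fy=5,interpolation=cv2.INTER_CUBIC))
E
```

```text
lid n 3953 [0.518 0.002 0.856] ang 0.5441275839589396 hinge dist (exp -16) -17.80573861738816
scene 91 slope ang 0.5544 off at hinge 56.6 far-end offsets 5/50/95 (want 4..12) for .55 .575 .6 .625 .65: [[9.3, 10.7, 12.0], [6.6, 8.0, 9.4], [4.0, 5.3, 6.7], [1.4, 2.7, 4.0], [-1.3, -0.0, 1.3]]
lid n 38383 [0.52  0.007 0.854] ang 0.5472457379870617 hinge dist (exp -16) -17.40663447995852
wrist 98 slope ang 0.5465 off at hinge 122.9 far-end offsets 5/50/95 (want 4..12) for .55 .575 .6 .625 .65: [[9.9, 13.0, 14.1], [6.5, 9.7, 10.8], [3.2, 6.4, 7.6], [-0.2, 3.0, 4.4], [-3.6, -0.3, 1.3]]
9.325 0.011557053339886278 [-9.12306577 -1.78069297  6.8259479 ] [0.60043028 0.0595753  0.30816043]
```

View pics/s8z.png

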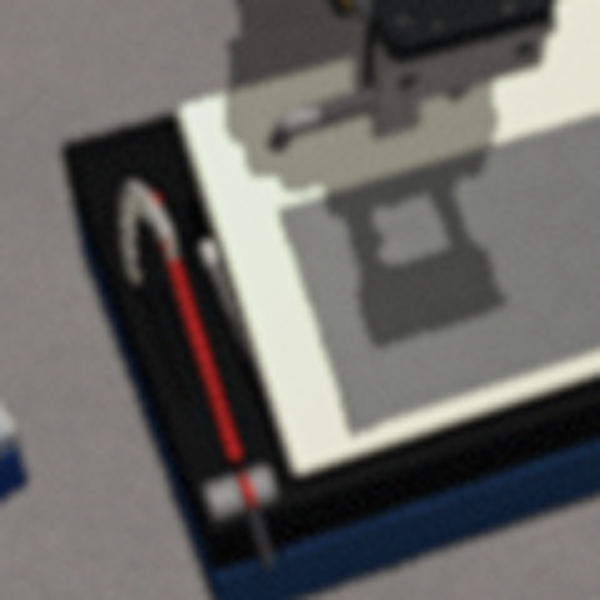

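View pics/wrist8.png

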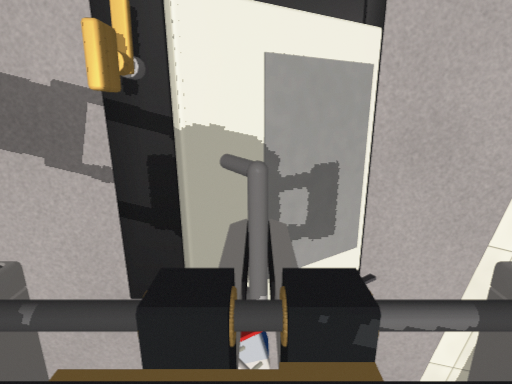

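```bash
python3 - <<'E'
from ptr import *
for n,th in (('scene8',.544),('scene7',.544),('scene1',.544),('top1',.544),('wrist7',.544),('wrist8',.547)):
    f=dict(np.load(n+'.npz')); W=inc(cloud(f)); p=f['pixels'].astype(int)
    m=(p[...,0]>1.8*p[...,1]+15)&(p[...,0]>1.8*p[...,2]+15)&(np.abs(W[...,1]+138)<12)&(W[...,0]>-30)&(W[...,0]<135)&(W[...,2]>105)
    Q=W[m]; dx=115-Q[:,0]; dz=Q[:,2]-100
    r=dx*np.cos(th)+dz*np.sin(th); e=dz*np.cos(th)-dx*np.sin(th)
    g=(e>-2)&(e<22)
    print(n,'rmax',r[g].max().round(1),'rel slope',np.polyfit(r[g],e[g],1).round(3),[(b,round(float(np.median(e[g&(r>=b)&(r<b+20)])),1),int((g&(r>=b)&(r<b+20)).sum())) for b in range(-20,145,20) if (g&(r>=b)&(r<b+20)).sum()])
E
```

```text
scene8 rmax 108.3 rel slope [-2.0000e-03  1.2605e+01] [(-20, 16.6, 5), (0, 11.4, 12), (20, 12.0, 19), (40, 13.0, 16), (60, 12.7, 19), (80, 13.2, 17), (100, 12.8, 7)]
scene7 rmax 108.0 rel slope [1.0000e-02 1.1918e+01] [(-20, 14.9, 5), (0, 12.3, 10), (20, 12.3, 19), (40, 12.1, 17), (60, 12.6, 19), (80, 13.2, 18), (100, 13.6, 7)]
scene1 rmax 108.6 rel slope [2.0000e-03 1.2469e+01] [(-20, 16.5, 5), (0, 13.6, 11), (20, 12.2, 19), (40, 12.2, 17), (60, 13.2, 20), (80, 14.0, 17), (100, 13.5, 7)]
top1 rmax 144.5 rel slope [9.000e-03 1.296e+01] [(-20, 13.3, 1), (0, 14.9, 7), (20, 12.5, 12), (40, 13.2, 12), (60, 12.9, 13), (80, 14.1, 13), (100, 14.2, 12), (120, 14.7, 15), (140, 14.3, 5)]
wrist7 rmax 144.6 rel slope [-1.100e-02  1.348e+01] [(-20, 13.1, 28), (0, 15.2, 11), (100, 7.7, 2), (120, 12.3, 201), (140, 12.7, 57)]
wrist8 rmax 140.0 rel slope [-0.056 20.446] [(120, 13.4, 97), (140, 14.2, 1)]
```

Lid reads 0.544–0.547, pointer about 0.55 in the same metric (offset profile along the pointer is flat to within 0.01). A tiny raise, then hold.

>>> {"fn": "arm_command", "kwargs": {"rows": [[[0.8,0.2,0.7],[0,0,0],5],[[0.8,0.2,0.7],[0,0,0],5],[[0.8,0.2,0.7],[0,0,0],5],[[0.8,0.2,0.7],[0,0,0],5],[[0.8,0.2,0.7],[0,0,0],5]]}}

```text
t: 9.95
ee_pos: [0.6012, 0.0598, 0.3087]
eef_rot: [[0.97, -0.004, -0.244], [0.244, -0.001, 0.97], [-0.004, -1.0, 0.0]]
force: [-9.1, -3.3, 7.9]
opening: 0.011
```

>>> {"fn": "arm_command", "kwargs": {"rows": [[[0,0,0],[0,0,0],5],[[0,0,0],[0,0,0],5],[[0,0,0],[0,0,0],5],[[0,0,0],[0,0,0],5],[[0,0,0],[0,0,0],5]]}}

```text
t: 10.58
ee_pos: [0.6011, 0.0597, 0.3087]
eef_rot: [[0.97, -0.004, -0.244], [0.244, -0.001, 0.97], [-0.004, -1.0, 0.0]]
force: [-8.3, -3.0, 7.4]
opening: 0.0113
```

```bash
python3 - <<'E'
from lid import *; from p2 import p2
for n in('scene','wrist','scene'):
    f=grab(n,n+'9.png'); lid(f)
    p2(f,n)
s=manip.read_state(); print(s['t'],s['opening'],s['force'],s['ee_pos'],abs(s['joint_velocities']).max())
E
```

```text
lid n 3983 [0.522 0.003 0.853] ang 0.5493906858379306 hinge dist (exp -16) -17.9931370337742
scene 93 slope ang 0.5458 off at hinge 56.6 far-end offsets 5/50/95 (want 4..12) for .55 .575 .6 .625 .65: 
lid n 38325 [0.525 0.007 0.851] ang 0.5529453006021713 hinge dist (exp -16) -17.391944589447743
wrist 84 slope ang 0.5368 off at hinge 123.2 far-end offsets 5/50/95 (want 4..12) for .55 .575 .6 .625 .65: [[10.5, 13.1, 14.2], [7.1, 9.8, 10.9], [3.7, 6.5, 7.7], [0.3, 3.2, 4.3], [-3.1, -0.2, 1.1]]
lid n 3888 [ 0.524 -0.001  0.852] ang 0.5518559403466158 hinge dist (exp -16) -17.7019839363939
scene 94 slope ang 0.5463 off at hinge 55.3 far-end offsets 5/50/95 (want 4..12) for .55 .575 .6 .625 .65: [[8.6, 11.3, 11.6], [6.0, 8.6, 8.9], [3.3, 5.9, 6.2], [0.7, 3.2, 3.5], [-2.0, 0.4, 0.8]]
10.725 0.011069770298274138 [-9.21709231 -2.48643052  7.64282073] [0.6011455  0.05974578 0.30871486] 0.001882028664438725
```

View pics/scene9.png

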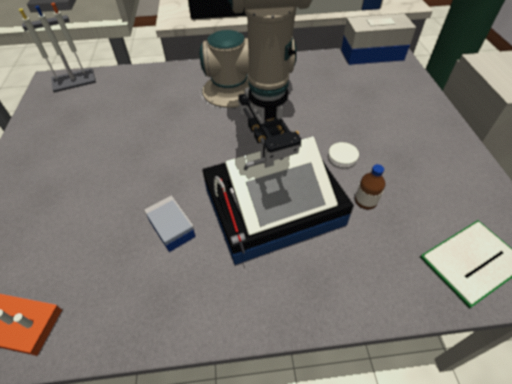

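Lid 0.551 and pointer 0.546–0.554 in the same camera frames. Bottle (372,187), dishes (344,155), rack (170,222) and pointer (230,212) stand as at the start, and the arm is still. Handing in.

```bash
python3 -c "
from rig import workorder; print(workorder.hand_in())"
```

```text
the job is handed in; nothing more can be done
None
```

The job is done and handed in at about 10.7 s of the 48 s. The wing nut is unlocked, and the lid is held open in the gripper in line with the red pointer.

- **Wing nut:** I turned it anticlockwise by about 81°. Seen afterwards, the blade and tongue lay at 12.4° and 14.6°, against 14.1° for the lid's front edge. The tongue was clear of the lid.
- **Lid angle:** In the last pictures the lid read 0.549–0.553 rad. The pointer read 0.546–0.554 rad in the scene and top pictures.
- **Disagreeing checks:**
  - The last wrist picture gave 0.537 rad for the pointer, but it showed only a short piece near the tip.
  - My first pointer estimates of 0.62–0.67 rad were wrong because they took its line to pass through the hinge axis, and I dropped them.
  - The shut lid read −0.012 rad, so these angles may be low by about that much. The offset should affect lid and pointer alike, so I matched the two directly.
- **Final hold:** The arm was still, with joint speeds below 0.002 rad/s. The gripper was closed on the bar with a 25 N grip setting. The tool carried about 12 N.
- **Other objects:** The pointer, bottle, dishes and tip rack looked unmoved in the last scene picture.

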